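Fit the sight glass and lock its retaining ring

ROBOT

A 6-joint arm with a two-finger parallel gripper is mounted at the origin on a cart in front of the work surface, level with it; the furniture and walls round the work are solid. World frame = base frame: x ahead of the robot, y to its left, z up, the work surface at z = 0. Lengths are in m, angles in rad, forces in N, time in s.
With the tool pointing down it reaches from about 0.375 to 0.9 m from the base axis. Payload 3.1 kg.
Tool frame: the origin (TCP) lies on the centre line of the jaws, within the pads' length; the fingertips stand 8 mm ahead of it and the grasp point (between the pads) lies 11 mm behind it; z points along the fingers, y is the line along which they close (so a half turn about z gives the same grasp; the last joint's range is limited). The gripper opens to 87 mm and grips with 3 to 60 N. Pads are 19 mm wide; open, the fingers measure 117 mm over their backs; the gripper's body (75 mm by 190 mm) begins 51 mm behind the grasp point.
Start: joints at [0.96, 0.527, 1.433, -0, 1.181, -0.178], TCP at [0.262, 0.567, 0.231] pointing down, gripper open.
Joint ranges: [-3.08, 3.08], [-0.75, 2.2], [0.22, 2.44], [-1.43, 4.57], [0, 2.65], [-2.85, 2.85]. Speed limits (rad/s): [2.79, 2.79, 3.14, 3.14, 3.14, 3.14].

INTERFACE

Orientations are given as a unit quaternion [x, y, z, w].
In Python, from rig import robot gives the robot as it stands. The module is installed in compiled form; this text tells all that it offers.
- The arm moves only by the tool send_rows, never from a script. Its argument "increments" is one flat list of numbers, 7 for each row, row after row: the turn, a rotation vector about the world's x, y, z in rad, then the shift along the world's x, y, z in cm, then the opening, from 0 (shut) to 1 (fully open). A call has 1 to 20 rows; each row shifts and turns the commanded pose from where the row before left it; what a row does not reach is not made up. A row lasts 1/12 s, in which the tool goes at most 41.7 mm and 7.16 degrees, less where a joint would pass 70% of its speed; a pose out of reach is approached as far as the arm can. A call is refused whole if a number of a shift passes 4.17 or a number of a turn 0.125, either way. A call with a gripper value outside its range is refused whole. The fingers move at their own pace and stop on an object; "newtons" is the grip in N (left out, the last holds). Time passes only in rows, so rows that do not move let the fingers close. It gives the time, the measured TCP pose, the force, the opening and the grip force at its end, in the units of the state.
- robot.get_obs(): the state, without advancing time (a new reading comes with each control period).
- robot.camera(name): name is "scene" or "top" or "wrist"; returns a dict with "image" (420x560x3 uint8, red, green, blue), "range_z" (420x560 float32, m along the optical axis (not along the pixel's ray), 0 where there is no reading), "fx", "fy", "cx", "cy" (pixels), "dist_coeffs" ([k1, k2, p1, p2, k3] as OpenCV has them; the pictures are not rectified), "R" (3x3) and "t" (3): a world point X has camera coordinates R X + t. Camera axes: x right, y down, z forward; pixel columns grow to the right and rows downward; lengths in m; the calibration is good to about 2 mm. A picture is of the moment at which its call begins.
- robot.hand_in(): hands the job in; it is judged then, once.
The state is a dict: "time": time; "q": joint angles; "joint_velocities": joint speeds; "joint_torque": joint torques, N m; "position": TCP position; "tool_rot": TCP orientation; "ft_force": force on the tool from outside, world axes, zero at the start; "moment": the same for the moment, N m; "grip_width": finger opening in m; "grip_force": force on a finger pad.
Only numpy, scipy, OpenCV 4.12 (cv2) and the standard library are available. Lean on these libraries where they do the work, as an engineer would, in place of code of your own. Each camera call takes 0.05 s, during which the arm holds its last target. There are 200 camera calls.

TASK

Put the green sight glass flat into the round cell on the bench, then fit the brass retaining ring over it with its pins in the slots and turn the ring clockwise (seen from above) until it clamps the glass snugly, without overtightening it and stressing the glass. Let go of everything and leave the tools lying about undisturbed.

Things in the scene. Friction and masses are not known exactly. Their poses are not given: they have to be found in the camera images.
- cell: Grey cover flange fixed to the bench: a disc 124 mm across, 8 mm thick, with a round boss 68 mm across, top 32 mm above the bench, bored 53 mm for the glass. Three steel thread ramps run round the boss, out to 81 mm across, with three open slots between them at 0, +120 and -120 degrees from the cell's x axis (yellow dots on the flange). Origin: centre of the underside, z up.
- cell_mouth (a point): Centre of the boss's top face, 32 mm above the bench, axes as the cell's. The seated glass stands 7 to 10 mm above it.
- cell_bore (a point): On the cell's axis 23 mm above the bench. In the bore lies a springy gasket (about 28 N/mm) on a shimmed seat; its top, on which the glass comes to lie, is 0 to 3 mm above this point. How much is not reported and must be felt when the ring is turned.
- cell_slot (a point): Middle of the slot on the cell's x axis, at the height of the boss's top, 37.5 mm from the axis. Slots are 14 mm wide (0.11 rad to spare either side of a pin). From each slot, clockwise seen from above, a 4 mm thick ramp begins: its underside starts 28 mm above the bench and falls 4.3 mm per rad; a stop ends the turn about 1.5 rad from the slot's middle.
- glass_center (a point): Centre, half-way up, of the loose greenish glass disc, 50 mm in diameter, 16 mm thick, lower edge bevelled 2 mm, about 0.08 kg; lies flat on the bench at the start. z is its axis. Only its top 7 to 10 mm stays above the boss when seated, so hold it by the top 6 mm or let it drop the last few mm, which is harmless.
- ring_grip (a point): Where to grasp the loose brass retaining ring: middle of a black bar bridging it along its x axis, 78 mm long, 14 mm thick (across y), from 9 mm below to 11 mm above this point; the lid's top is 21 mm below it. Ring 92 mm across, 0.2 kg, stands upright on the bench with this point 47.5 mm up. Lid resting on the seated glass: this point is 64 to 67 mm above the bench.
- ring_pin (a point): Inner end, 36.5 mm from the ring's axis, of the pin on the ring's x axis. Three pins, 6 mm thick, point inwards from the skirt (85 mm inside) at 0, +120, -120 degrees (red dots on the lid), 42.9 mm below ring_grip; the skirt's lower edge is 47.5 mm below it. Any pin fits any slot: ring yaw = cell yaw, or 120 degrees on either way. The ring then drops until its lid meets the glass.
- ring_lid (a point): Centre of the lid's underside, 25 mm below ring_grip, which bears on the glass. Turned clockwise the ring is loose until, 0.3 to 1.2 rad from the slots, pins and ramps pull it onto the glass; then the clamping force grows 4 to 5 N per 0.05 rad, the turning moment 0.015 to 0.03 N m per N (rubbing off-centre adds to it). Snug is 5 to 20 N; it stays when let go. Glass breaks above 35 N from the ring.
- hexkeys: Loose red folding hex-key set, 121 mm long, a bystander.
- screwdriver: Loose red screwdriver, 180 mm long, a bystander.
- pliers: Loose black pliers, 185 mm long, a bystander.
- block: Loose beech block, 150 mm long, a bystander.
Mind the look-alikes: they are no part of the job. What is shaped like the part that bears ring_grip but blue is not meant. Of the things shaped like the part that bears glass_center, the green glass one is meant.

How it is judged:
On the way, in this order (a step that is already met when the one before it is completed fails the run):
1. the glass lies flat and centred in the cell, let go (horizontal distance between glass_center and cell_mouth below 0.003 m and z of glass_center in the frame of cell between 0.025 and 0.0355 m and angle between glass_center's own z axis and vertical below 0.06 rad and contact force between the fingers and glass below 0.1 N), for 0.2 s.
2. the ring is down over the glass with its pins in the slots (horizontal distance between glass_center and cell_mouth below 0.003 m and z of glass_center in the frame of cell between 0.025 and 0.0355 m and angle between each of glass_center, ring_grip's own z axis and vertical below 0.06 rad and horizontal distance between ring_grip and cell_mouth below 0.006 m and z of ring_lid in the frame of cell below 0.0435 m), for 0.1 s.
At the end, for the whole second after the job is handed in: The glass lies flat in the cell (centre within 3 mm of the cell's axis, tilt under 0.06 rad), the ring is level over it (within 6 mm, tilt under 0.06 rad), locked so that it presses the glass with 4 to 22 N by itself, and both are at rest (all of step 2 and contact force between ring and glass between 4 and 22 N and linear speed of each of ring, glass below 0.01 m/s); the robot touches nothing.
It fails at once if glass overstressed: ring and glass press each other with more than 35 N (contact force between ring and glass above 35 N).
It fails at once if a bystander tool moved by more than 30 mm (distance of any of hexkeys, screwdriver, pliers, block from where it was at the start of the episode above 0.03 m).
It also fails if it takes over 72 s, if anything falls off the work surface, if the arm or the gripper's body presses on something with over 40 N, if the wrist force passes 120 N, or if a joint passes its speed limit or range.

## Working session

There is one attempt and no reset: what is moved stays moved. The work goes in short steps, Python scripts to look and compute and a tool call to move; the robot and the scene stay as the last step left them, time stands still between calls to the robot, and variables do not carry over. Pictures are saved under pics/ and viewed, at most 10 in all, crops included, and the job is handed in when it is done.

Besides the shell and the picture viewer there is one more tool, called by a JSON object that holds its "op" and its "data". send_rows: Moves the arm, as the interface text tells. Its arguments: {"type":"object","properties":{"increments":{"type":"array"},"newtons":{"type":"number"}},"required":["increments"]}

```bash
mkdir -p pics
cat > h.py <<'E'
import numpy as np, cv2
from rig import robot
def shot(n,f=None):
    c=robot.camera(n)
    if f: cv2.imwrite(f'pics/{f}.png',c['image'][:,:,::-1])
    return c
def K(c): return np.array([[c['fx'],0,c['cx']],[0,c['fy'],c['cy']],[0,0,1.]]),np.array(c['dist_coeffs'],float)
def cloud(c):
    h,w=c['range_z'].shape
    u,v=np.meshgrid(np.arange(w),np.arange(h))
    k,d=K(c)
    p=cv2.undistortPoints(np.stack([u,v],-1).reshape(-1,1,2).astype(np.float64),k,d).reshape(h,w,2)
    z=c['range_z'].astype(float)
    X=np.dstack([p[...,0]*z,p[...,1]*z,z])
    return (X-np.array(c['t']))@np.array(c['R'])
def ray(c,uv,z):
    k,d=K(c); p=cv2.undistortPoints(np.array(uv,float).reshape(-1,1,2),k,d).reshape(-1,2)
    R=np.array(c['R']);t=np.array(c['t']); o=-R.T@t
    D=np.c_[p,np.ones(len(p))]@R
    return o+D*((z-o[2])/D[:,2])[:,None]
E
python3 - <<'E'
from h import *
for n in('scene','top'):
    c=shot(n,n+'0'); print(n,c['fx'],-np.array(c['R']).T@c['t'],np.array(c['R'])[2])
o=robot.get_obs();print(o)
E
```

```text
scene 512.0253695938219 [-0.02799383 -0.67255906  0.8742691 ] [ 0.47804798  0.5666268  -0.6711216 ]
top 423.32900109361015 [0.44396493 0.0276744  1.12843307] [ 0.12031987 -0.00238777 -0.9927323 ]
{'time': 0.1, 'q': array([ 9.59501523e-01,  5.28376900e-01,  1.43373907e+00, -1.81509589e-06,
        1.18138254e+00, -1.78546074e-01]), 'joint_velocities': array([ 0.00038202, -0.00246281, -0.00220153, -0.00103697,  0.00234637,
       -0.00143157]), 'joint_torque': array([ 3.70605821e-04, -4.40983486e+01, -1.77149749e+01,  6.34960597e-02,
        5.33981505e-02, -5.01389650e-05]), 'position': array([0.26174302, 0.56686932, 0.22967835]), 'tool_rot': array([ 2.14689513e-01,  9.76681885e-01, -8.79899918e-04, -3.65849255e-04]), 'ft_force': array([0.26115324, 0.13857422, 0.60700862]), 'moment': array([-0.05793367,  0.02404395, -0.01541458]), 'grip_force': 0.0, 'grip_width': 0.0868847176802283}
```

View pics/top0.png

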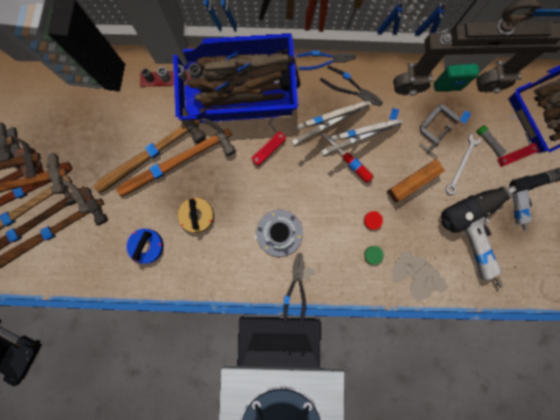

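View pics/scene0.png

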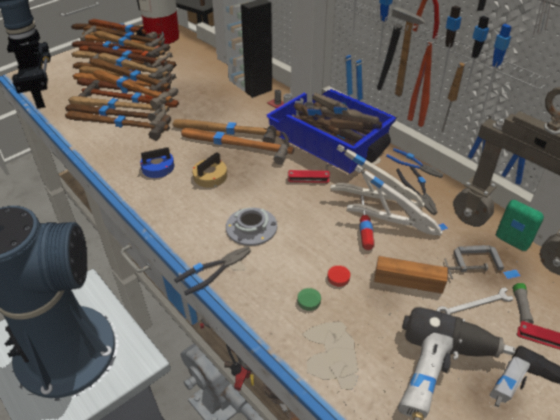

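The top view shows the brass ring at (195,215), the cell at (280,232), the green glass at (374,256), and the decoys: blue ring at (144,247), red disc at (374,220). The pliers lie just below the cell. Next I'll get coarse positions.

Run:
```python
from h import *
c=shot('top');P=cloud(c)
def win(u,v,r,zlo,zhi):
    q=P[v-r:v+r,u-r:u+r].reshape(-1,3); q=q[(q[:,2]>zlo)&(q[:,2]<zhi)]
    (x,y),(w,h),a=cv2.minAreaRect((q[:,:2]*1000).astype(np.float32)); print((u,v),len(q),q.mean(0).round(4),np.round([x,y,w,h,a],1), q[:,2].min().round(4),q[:,2].max().round(4))
win(374,256,14,.011,.03); win(374,220,14,.011,.03)
win(280,232,26,.026,.05); win(280,232,30,.005,.012)
win(195,215,24,.018,.032); win(195,215,24,.05,.07)
win(144,247,24,.05,.07)
im=cv2.resize(c['image'][180:290,160:400,::-1],None,fx=3.3,fy=3.3,interpolation=cv2.INTER_CUBIC);cv2.imwrite('pics/crop.png',im)
w=shot('wrist','w0');print(-np.array(w['R']).T@w['t'],np.array(w['R']),w['fx'])
```

```text
(374, 256) 287 [ 0.4505 -0.2283  0.0156] [ 451.1 -228.5   48.4   47.9   46.7] 0.0111 0.0222
(374, 220) 276 [ 0.5419 -0.2269  0.0155] [ 542.1 -227.2   48.8   48.2   89.2] 0.011 0.0222
(280, 232) 371 [0.5024 0.0188 0.0306] [501.2  18.4  76.2  79.1  28.7] 0.026 0.0364
(280, 232) 951 [0.4984 0.0162 0.0083] [505.7  19.5 146.2 151.4  88.6] 0.005 0.012
(195, 215) 717 [0.5411 0.2397 0.0264] [542.3 240.9  90.3  90.   45.5] 0.0194 0.0317
(195, 215) 177 [0.5423 0.2405 0.0579] [542.5 241.2  76.5  14.5  10.2] 0.0514 0.0649
(144, 247) 191 [0.4578 0.3709 0.058 ] [458.  371.9  15.4  77.6  67.4] 0.0501 0.0644
[0.20153028 0.59515643 0.38352839] [[ 0.41896497  0.90800183 -0.0010166 ]
 [ 0.88054456 -0.40602204  0.24451457]
 [ 0.22160692 -0.1033382  -0.96964509]] 302.3891403978928
```

View pics/crop.png

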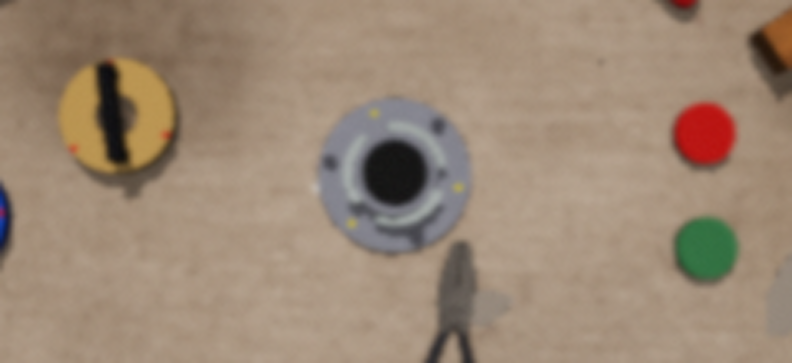

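The ring's yaw is about +10° (bar angle, red dots). The cell's yellow dots put its yaw near 18.5° (mod 120). I'll move over the cell for a closer wrist view.

{"op": "send_rows", "data": {"increments": [0, 0, 0, 1.3, -3.0, -0.2, 1, 0, 0, 0, 1.3, -3.0, -0.2, 1, 0, 0, 0, 1.3, -3.0, -0.2, 1, 0, 0, 0, 1.3, -3.0, -0.2, 1, 0, 0, 0, 1.3, -3.0, -0.2, 1, 0, 0, 0, 1.3, -3.0, -0.2, 1, 0, 0, 0, 1.3, -3.0, -0.2, 1, 0, 0, 0, 1.3, -3.0, -0.2, 1, 0, 0, 0, 1.3, -3.0, -0.2, 1, 0, 0, 0, 1.3, -3.0, -0.2, 1, 0, 0, 0, 1.3, -3.0, -0.2, 1, 0, 0, 0, 1.3, -3.0, -0.2, 1, 0, 0, 0, 1.3, -3.0, -0.2, 1, 0, 0, 0, 1.3, -3.0, -0.2, 1, 0, 0, 0, 1.3, -3.0, -0.2, 1, 0, 0, 0, 1.3, -3.0, -0.2, 1, 0, 0, 0, 1.3, -3.0, -0.2, 1, 0, 0, 0, 1.3, -3.0, -0.2, 1, 0, 0, 0, 0, 0, 0, 1, 0, 0, 0, 0, 0, 0, 1]}}

```text
time: 1.87
position: [0.4967, 0.0258, 0.1943]
tool_rot: [0.217, 0.976, 0.0, -0.0]
ft_force: [0.1, 1.1, -0.2]
grip_width: 0.0867
grip_force: 0.0
```

Run:
```python
from h import *
o=robot.get_obs();print(o['position'],o['tool_rot'])
w=shot('wrist','w1');P=cloud(w)
hsv=cv2.cvtColor(w['image'],cv2.COLOR_RGB2HSV)
m=cv2.inRange(hsv,(20,80,90),(35,255,255)); n,l,s,ce=cv2.connectedComponentsWithStats(m)
for i in range(1,n):
    if s[i,4]>5:
        p=ray(w,[ce[i]],.008)[0]; print('yel',ce[i].round(1),s[i,4],p.round(4))
d=np.linalg.norm(P[...,:2]-[.503,.0195],axis=2)
for lo,hi,r in((.03,.036,.045),(.006,.012,.07)):
    q=P[(d<r)&(P[...,2]>lo)&(P[...,2]<hi)]; 
    (c,wh,a)=cv2.minAreaRect((q[:,:2]*1000).astype(np.float32)); print(len(q),c,wh,np.median(q[:,2]))
```

```text
[0.49671075 0.02584875 0.19430519] [ 2.16502084e-01  9.76282146e-01  1.04660965e-04 -9.18223670e-05]
yel [475.7 104. ] 7 [0.5015 0.2603 0.008 ]
yel [487.5 107.7] 55 [0.5105 0.2706 0.008 ]
yel [470. 107.] 10 [0.5019 0.2539 0.008 ]
yel [504.3 115.1] 146 [0.5256 0.2849 0.008 ]
yel [453.8 152.4] 1057 [0.5409 0.2244 0.008 ]
yel [508.8 129.7] 6 [0.5426 0.2855 0.008 ]
yel [520.3 140.6] 23 [0.5593 0.294  0.008 ]
yel [459.3 142.7] 6 [0.5333 0.233  0.008 ]
yel [514.  152.3] 89 [0.5689 0.2846 0.008 ]
yel [283.  154.3] 24 [0.4628 0.0521 0.008 ]
yel [485.3 167.8] 30 [0.5723 0.2514 0.008 ]
yel [453.8 185.6] 12 [0.5769 0.2135 0.008 ]
yel [469.8 188.6] 9 [0.5879 0.2291 0.008 ]
yel [228. 210.] 21 [ 0.4939 -0.0324  0.008 ]
yel [302.6 228.7] 21 [0.5515 0.037  0.008 ]
yel [ 92.2 271. ] 190 [ 0.4925 -0.2179  0.008 ]
yel [455.8 254.9] 42 [0.6599 0.1912 0.008 ]
yel [459.5 278.3] 135 [0.6917 0.1862 0.008 ]
yel [260.5 311. ] 16 [ 0.6293 -0.0555  0.008 ]
yel [280.5 311. ] 22 [ 0.64   -0.0325  0.008 ]
yel [300.5 311. ] 6 [ 0.6507 -0.0095  0.008 ]
yel [318.5 311. ] 6 [0.6604 0.0112 0.008 ]
yel [334. 311.] 15 [0.6687 0.029  0.008 ]
1290 (501.9184875488281, 15.273502349853516) (72.50898742675781, 73.78691864013672) 0.03119345638568373
4549 (502.056396484375, 19.07659149169922) (122.92176818847656, 121.48039245605469) 0.007463268927545918
```

View pics/w1.png

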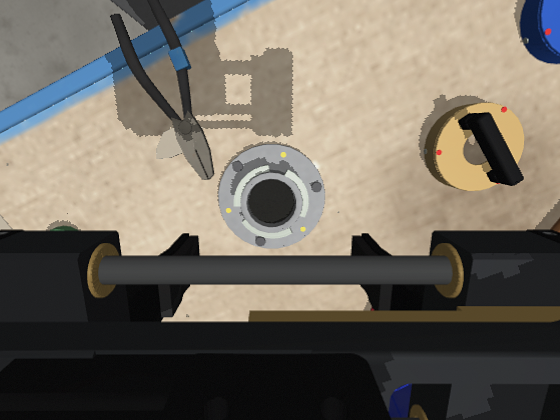

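The wrist view shows the cell with yellow dots at (283,154), (228,210), (303,229), which gives centre (0.5027, 0.0189) and yaw 20.3°. Next, the glass.

{"op": "send_rows", "data": {"increments": [0, 0, 0, -0.38, -2.12, -0.5, 1, 0, 0, 0, -0.38, -2.12, -0.5, 1, 0, 0, 0, -0.38, -2.12, -0.5, 1, 0, 0, 0, -0.38, -2.12, -0.5, 1, 0, 0, 0, -0.38, -2.12, -0.5, 1, 0, 0, 0, -0.38, -2.12, -0.5, 1, 0, 0, 0, -0.38, -2.12, -0.5, 1, 0, 0, 0, -0.38, -2.12, -0.5, 1, 0, 0, 0, -0.38, -2.12, -0.5, 1, 0, 0, 0, -0.38, -2.12, -0.5, 1, 0, 0, 0, -0.38, -2.12, -0.5, 1, 0, 0, 0, -0.38, -2.12, -0.5, 1, 0, 0, 0, 0, 0, 0, 1, 0, 0, 0, 0, 0, 0, 1]}}

```text
time: 3.08
position: [0.4502, -0.226, 0.1344]
tool_rot: [0.215, 0.977, 0.001, -0.001]
ft_force: [-0.0, 0.1, -0.3]
grip_width: 0.0873
grip_force: 0.0
```

Run:
```python
from h import *
o=robot.get_obs();print(o['position'],o['tool_rot'])
w=shot('wrist','w2');P=cloud(w)
hsv=cv2.cvtColor(w['image'],cv2.COLOR_RGB2HSV)
d=np.linalg.norm(P[...,:2]-[.451,-.2285],axis=2)
q=P[(d<.04)&(P[...,2]>.013)&(P[...,2]<.02)]
print(len(q),cv2.minAreaRect((q[:,:2]*1000).astype(np.float32)),cv2.minEnclosingCircle((q[:,:2]*1000).astype(np.float32)),np.median(q[:,2]))
m=cv2.inRange(hsv,(45,80,40),(90,255,255)); n,l,s,ce=cv2.connectedComponentsWithStats(m)
i=1+np.argmax(s[1:,4]); print(s[i],ce[i],ray(w,[ce[i]],.016))
```

```text
[ 0.45024197 -0.22600332  0.13439558] [ 2.14927592e-01  9.76629679e-01  5.57438414e-04 -5.38627947e-04]
2144 ((450.677734375, -231.77345275878906), (48.621910095214844, 49.29059982299805), 66.00852966308594) ((451.1271667480469, -231.55181884765625), 24.966073989868164) 0.015376774975463314
[ 244  181   52   53 2126] [269.94637817 207.14957667] [[ 0.44990366 -0.2303978   0.016     ]]
```

{"op": "send_rows", "data": {"increments": [0, 0, 0, 0.03, -0.5, -0.6, 1, 0, 0, 0, 0, 0, -2.0, 1, 0, 0, 0, 0, 0, -2.0, 1, 0, 0, 0, 0, 0, -2.0, 1, 0, 0, 0, 0, 0, -2.0, 1, 0, 0, 0, 0, 0, -1.5, 1, 0, 0, 0, 0, 0, -1.0, 1, 0, 0, 0, 0, 0, -0.5, 1, 0, 0, 0, 0, 0, 0, 1, 0, 0, 0, 0, 0, 0, 0.5, 0, 0, 0, 0, 0, 0, 0.4, 0, 0, 0, 0, 0, 0, 0.3, 0, 0, 0, 0, 0, 0, 0.3, 0, 0, 0, 0, 0, 0, 0.3], "newtons": 20}}

```text
time: 4.3
position: [0.4511, -0.2323, 0.0191]
tool_rot: [0.215, 0.977, -0.0, 0.001]
ft_force: [-0.4, -0.6, 0.8]
grip_width: 0.0615
grip_force: 0.0
```

{"op": "send_rows", "data": {"increments": [0, 0, 0, 0, 0, 0, 0.3, 0, 0, 0, 0, 0, 0, 0.3, 0, 0, 0, 0, 0, 0, 0.3, 0, 0, 0, 0, 0, 0, 0.3, 0, 0, 0, 0, 0, 0, 0.3, 0, 0, 0, 0, 0, 0, 0.3]}}

```text
time: 4.8
position: [0.4509, -0.2321, 0.0188]
tool_rot: [0.215, 0.977, -0.0, 0.0]
ft_force: [0.2, -0.1, 5.2]
grip_width: 0.0485
grip_force: 20.0
```

{"op": "send_rows", "data": {"increments": [0, 0, 0, 0, 0, 1.0, 0.3, 0, 0, 0, 0, 0, 2.0, 0.3, 0, 0, 0, 0, 0, 2.5, 0.3, 0, 0, 0, 0, 0, 2.5, 0.3, 0, 0, 0, 0.4, 2.0, 0.5, 0.3, 0, 0, 0, 0.4, 2.0, 0, 0.3, 0, 0, 0, 0.4, 2.0, 0, 0.3, 0, 0, 0, 0.4, 2.0, 0, 0.3, 0, 0, 0, 0.4, 2.0, 0, 0.3, 0, 0, 0, 0.4, 2.0, 0, 0.3, 0, 0, 0, 0.4, 2.0, 0, 0.3, 0, 0, 0, 0.4, 2.0, 0, 0.3, 0, 0, 0, 0.4, 2.0, 0, 0.3, 0, 0, 0, 0.4, 2.0, 0, 0.3, 0, 0, 0, 0.4, 2.0, 0, 0.3, 0, 0, 0, 0.4, 1.6, 0, 0.3, 0, 0, 0, 0.4, 1.4, 0, 0.3, 0, 0, 0, 0, 0, 0, 0.3, 0, 0, 0, 0, 0, 0, 0.3]}}

```text
time: 6.38
position: [0.5026, 0.0185, 0.1037]
tool_rot: [0.214, 0.977, -0.0, -0.0]
ft_force: [-0.0, 0.7, -1.0]
grip_width: 0.0486
grip_force: 20.0
```

Run:
```python
from h import *
o=robot.get_obs();print(o['position'],o['tool_rot'],o['grip_width'])
w=shot('wrist','w3');P=cloud(w)
hsv=cv2.cvtColor(w['image'],cv2.COLOR_RGB2HSV)
m=cv2.inRange(hsv,(45,80,30),(90,255,255)); n,l,s,ce=cv2.connectedComponentsWithStats(m)
i=1+np.argmax(s[1:,4]); z=P[...,2][l==i]; print(s[i],ce[i],np.percentile(z,[5,50,95]))
q=P[(l==i)&(P[...,2]>np.percentile(z,60)-.003)]; print(cv2.minEnclosingCircle((q[:,:2]*1000).astype(np.float32)),cv2.minAreaRect((q[:,:2]*1000).astype(np.float32)))
m=cv2.inRange(hsv,(20,80,90),(35,255,255)); n,l,s,ce=cv2.connectedComponentsWithStats(m)
for i in range(1,n):
    if s[i,4]>5:
        p=ray(w,[ce[i]],.008)[0]
        if np.linalg.norm(p[:2]-[.503,.019])<.07:print('yel',ce[i].round(1),s[i,4],p.round(4))
```

```text
[0.50257503 0.01851172 0.10373735] [ 2.13729569e-01  9.76892853e-01 -1.32964488e-04 -8.79012002e-05] 0.04863609961207044
[ 231  206   89   50 3459] [274.79184735 234.33102053] [0.09350172 0.10023118 0.1015286 ]
((476.32135009765625, 30.65209197998047), 37.64619827270508) ((472.43988037109375, 32.267730712890625), (48.86874008178711, 66.88651275634766), 65.57308197021484)
yel [291.3 152.1] 45 [0.4627 0.0518 0.008 ]
yel [216.9 226.9] 38 [ 0.4942 -0.0324  0.008 ]
```

View pics/w3.png

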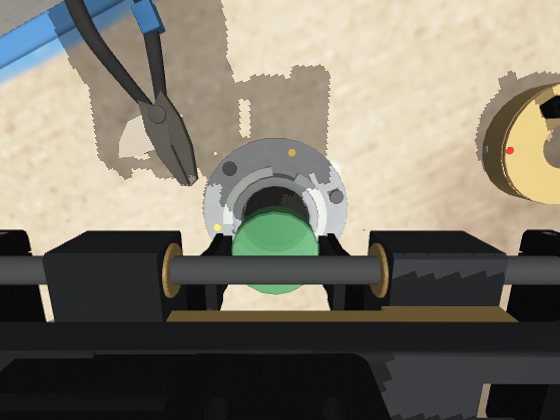

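Run:
```python
from h import *
from scipy.optimize import least_squares
w=shot('wrist')
hsv=cv2.cvtColor(w['image'],cv2.COLOR_RGB2HSV)
m=cv2.inRange(hsv,(45,80,30),(90,255,255)); m[:190]=0;m[310:]=0;m[:,:210]=0;m[:,340:]=0
pts=[]
for u in range(240,312):   # lowest (near side) edge = top-face rim; and side rims
    v=np.flatnonzero(m[:,u]); 
    if len(v) and v.max()>286: pts.append((u,v.max()+.5))
for v in range(238,254):
    u=np.flatnonzero(m[v]); pts+= [(u.min()-.5,v),(u.max()+.5,v)]
q=ray(w,pts,.1009)
f=lambda a:np.hypot(q[:,0]-a[0],q[:,1]-a[1])-a[2]
r=least_squares(f,[.5,.02,.025],loss='soft_l1',f_scale=.0005); print(len(pts),r.x,np.std(r.fun)); 
r=least_squares(lambda a:f([a[0],a[1],.025]),[.5,.02],loss='soft_l1',f_scale=.0005); print(r.x)
```

```text
78 [0.50193141 0.01850079 0.02456936] 0.0002848261592231722
[0.50157733 0.01870766]
```

{"op": "send_rows", "data": {"increments": [0, 0, 0, 0.08, 0.03, -1.0, 0.3, 0, 0, 0, 0, 0, -1.5, 0.3, 0, 0, 0, 0, 0, -1.5, 0.3, 0, 0, 0, 0, 0, -0.6, 0.3, 0, 0, 0, 0, 0, -0.3, 0.3, 0, 0, 0, 0, 0, -0.2, 0.3, 0, 0, 0, 0, 0, -0.2, 0.3, 0, 0, 0, 0, 0, 0, 0.3]}}

```text
time: 7.15
position: [0.5038, 0.0181, 0.0506]
tool_rot: [0.215, 0.977, -0.0, 0.0]
ft_force: [0.4, -0.3, -0.9]
grip_width: 0.0485
grip_force: 20.0
```

{"op": "send_rows", "data": {"increments": [0, 0, 0, 0, 0, -0.15, 0.3, 0, 0, 0, 0, 0, -0.15, 0.3, 0, 0, 0, 0, 0, -0.15, 0.3, 0, 0, 0, 0, 0, 0, 0.3]}}

```text
time: 7.48
position: [0.5036, 0.0183, 0.046]
tool_rot: [0.215, 0.977, -0.0, 0.0]
ft_force: [-0.5, 0.2, -1.3]
grip_width: 0.0485
grip_force: 20.0
```

{"op": "send_rows", "data": {"increments": [0, 0, 0, 0, 0, 0, 0.62, 0, 0, 0, 0, 0, 0, 0.7, 0, 0, 0, 0, 0, 0, 0.8, 0, 0, 0, 0, 0, 0, 0.9, 0, 0, 0, 0, 0, 0, 1, 0, 0, 0, 0, 0, 0, 1, 0, 0, 0, 0, 0, 1.5, 1, 0, 0, 0, 0, 0, 2.5, 1, 0, 0, 0, 0, 0, 4.0, 1, 0, 0, 0, 0, 0, 4.0, 1, 0, 0, 0, 0, 0, 2.0, 1, 0, 0, 0, 0, 0, 0, 1, 0, 0, 0, 0, 0, 0, 1]}}

```text
time: 8.57
position: [0.5042, 0.0182, 0.1873]
tool_rot: [0.215, 0.977, 0.0, 0.002]
ft_force: [-0.7, -0.6, -0.0]
grip_width: 0.0869
grip_force: 0.0
```

Run:
```python
from h import *
o=robot.get_obs();print(o['position'],o['tool_rot'],o['grip_width'])
w=shot('wrist');P=cloud(w)
hsv=cv2.cvtColor(w['image'],cv2.COLOR_RGB2HSV)
m=cv2.inRange(hsv,(45,80,30),(90,255,255)); n,l,s,ce=cv2.connectedComponentsWithStats(m)
for i in range(1,n):
    if s[i,4]<300: continue
    q=P[l==i]; print(s[i],ce[i],np.percentile(q[:,2],[5,50,95]))
    q=q[(q[:,2]>.036)&(q[:,2]<.046)]
    if len(q)<100: continue
    A=np.c_[q[:,:2]-q[:,:2].mean(0),np.ones(len(q))]; print('plane',np.linalg.lstsq(A,q[:,2],rcond=None)[0])
    print(cv2.minEnclosingCircle((q[:,:2]*1000).astype(np.float32)))
cv2.imwrite('pics/w4.png',w['image'][100:330,150:400,::-1].repeat(2,0).repeat(2,1))
```

```text
[0.50422234 0.01819626 0.18732737] [2.14667599e-01 9.76685694e-01 5.57182838e-05 1.69541513e-03] 0.08687337112619835
[ 251  171   48   50 1833] [274.46972177 195.63011457] [0.03683878 0.03836569 0.03962916]
plane [1.22775420e-03 7.40944857e-06 3.83876104e-02]
((503.299560546875, 18.526979446411133), 24.82073211669922)
```

View pics/w4.png

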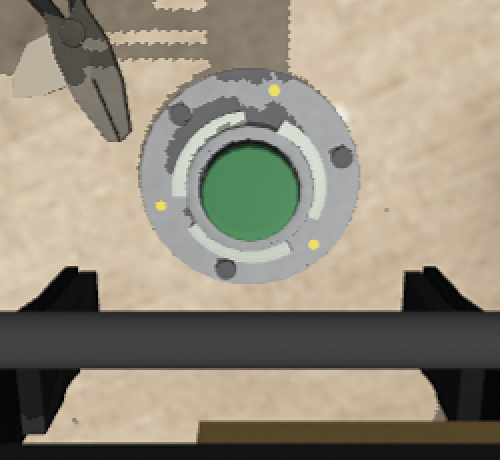

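The glass is seated level and centred (dots at (274,90), (161,205), (314,244) around it in the crop). Its top is at about 39 mm. Next, the ring.

{"op": "send_rows", "data": {"increments": [0, 0, 0.1, 0.48, 2.7, 0, 1, 0, 0, 0.1, 0.48, 2.8, 0, 1, 0, 0, 0.1, 0.48, 2.8, 0, 1, 0, 0, 0.1, 0.48, 2.8, 0, 1, 0, 0, 0.1, 0.48, 2.8, 0, 1, 0, 0, 0.1, 0.48, 2.8, 0, 1, 0, 0, 0.01, 0.48, 2.8, 0, 1, 0, 0, 0, 0.47, 2.7, 0, 1, 0, 0, 0, 0, 0, 0, 1, 0, 0, 0, 0, 0, 0, 1]}}

```text
time: 9.45
position: [0.5405, 0.2411, 0.1835]
tool_rot: [-0.09, 0.996, -0.0, -0.002]
ft_force: [-0.3, -1.0, 0.8]
grip_width: 0.0874
grip_force: 0.0
```

```bash
cat > ring.py <<'E'
from h import *
def ringlook(w,ctr,zl=.0265,zb=.0585):
    P=cloud(w); hsv=cv2.cvtColor(w['image'],cv2.COLOR_RGB2HSV)
    m=cv2.inRange(hsv,(0,150,120),(6,255,255))|cv2.inRange(hsv,(174,150,120),(180,255,255)); n,l,s,ce=cv2.connectedComponentsWithStats(m)
    for i in range(1,n):
        if s[i,4]>4:
            p=ray(w,[ce[i]],zl)[0]
            if np.linalg.norm(p[:2]-ctr)<.06: print('red',ce[i].round(1),s[i,4],p.round(4))
    d=np.linalg.norm(P[...,:2]-ctr,axis=2)
    q=P[(d<.06)&(P[...,2]>zb-.006)&(P[...,2]<zb+.006)]
    print('bar',len(q),np.round(np.median(q[:,2]),4),cv2.minAreaRect((q[:,:2]*1000).astype(np.float32)))
    q=P[(d<.06)&(P[...,2]>zl-.004)&(P[...,2]<zl+.004)]
    print('lid',len(q),cv2.minEnclosingCircle((q[:,:2]*1000).astype(np.float32)))
E
python3 - <<'E'
from ring import *
o=robot.get_obs();print(o['position'],o['tool_rot'],o['q'])
w=shot('wrist','w5'); ringlook(w,[.5425,.241])
E
```

```text
[0.54046886 0.24107441 0.1835425 ] [-8.98423361e-02  9.95953354e-01 -4.89854539e-04 -2.24287317e-03] [ 2.31053234e-01  5.41472473e-01  1.56154552e+00 -3.92570862e-04
  1.04315364e+00 -1.51947241e+00]
red [238.6 178.8] 23 [0.5281 0.2009 0.0265]
red [309.6 178.7] 19 [0.5149 0.2733 0.0265]
bar 1161 0.0577 ((541.8327026367188, 240.9438018798828), (77.17671203613281, 13.813335418701172), 9.967559814453125)
lid 4249 ((542.581298828125, 240.8208770751953), 46.068565368652344)
```

View pics/w5.png

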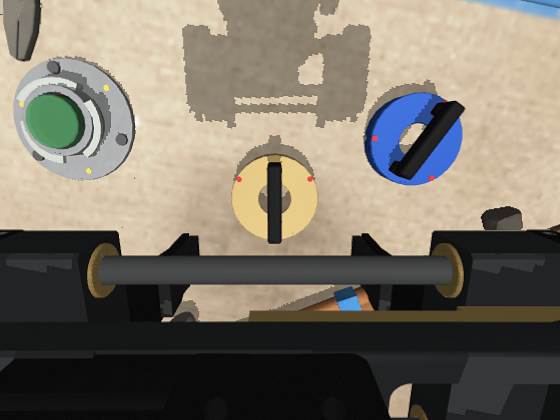

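The view shows the brass ring with its bar vertical at (275,200) and red dots at (239,179) and (310,179). Ring centre is (0.5422, 0.2409) and the bar is aligned with the jaws.

{"op": "send_rows", "data": {"increments": [0, 0, 0, 0.15, 0, -2.0, 1, 0, 0, 0, 0, 0, -3.0, 1, 0, 0, 0, 0, 0, -3.0, 1, 0, 0, 0, 0, 0, -2.5, 1, 0, 0, 0, 0, 0, -2.0, 1, 0, 0, 0, 0, 0, -1.3, 0.8, 0, 0, 0, 0, 0, -0.3, 0.6, 0, 0, 0, 0, 0, 0, 0.4, 0, 0, 0, 0, 0, 0, 0.3], "newtons": 40}}

```text
time: 10.25
position: [0.5435, 0.2394, 0.0452]
tool_rot: [-0.088, 0.996, -0.0, -0.0]
ft_force: [0.9, 0.5, -0.2]
grip_width: 0.0681
grip_force: 0.0
```

{"op": "send_rows", "data": {"increments": [0, 0, 0, -0.1, 0.1, -0.3, 0.3, 0, 0, 0, 0, 0, -0.1, 0, 0, 0, 0, 0, 0, 0, 0, 0, 0, 0, 0, 0, 0, 0, 0, 0, 0, 0, 0, 0, 0, 0, 0, 0, 0, 0, 0, 0, 0, 0, 0, 0, 0, 0, 0, 0, 0, 0, 0, 0, 0, 0, 0, 0, 0, 0, 0, 0, 0, 0, 0, 0, 0, 0, 0, 0, 0, 0, 0, 0, 0, 0, 0, 0, 0, 0, 0, 0, 0, 0, 0, 0, 0, 0, 0, 0, 0]}}

```text
time: 11.33
position: [0.5425, 0.2412, 0.0411]
tool_rot: [-0.088, 0.996, -0.0, 0.0]
ft_force: [0.5, 0.2, 1.2]
grip_width: 0.0134
grip_force: 40.0
```

{"op": "send_rows", "data": {"increments": [0, 0, 0, 0, 0, 1.0, 0, 0, 0, 0, 0, 0, 2.0, 0, 0, 0, 0, 0, 0, 2.5, 0, 0, 0, 0, 0, 0, 1.5, 0, 0, 0, 0.02, -0.44, -2.47, 0, 0, 0, 0, 0.02, -0.44, -2.47, 0, 0, 0, 0, 0.02, -0.44, -2.47, 0, 0, 0, 0, 0.02, -0.44, -2.47, 0, 0, 0, 0, 0.02, -0.44, -2.47, 0, 0, 0, 0, 0.02, -0.44, -2.47, 0, 0, 0, 0, 0.02, -0.44, -2.47, 0, 0, 0, 0, 0.02, -0.44, -2.47, 0, 0, 0, 0, 0.02, -0.44, -2.47, 0, 0, 0, 0, 0, 0, 0, 0, 0, 0, 0, 0, 0, 0, 0, 0, 0, 0, 0, 0, 0, 0, 0]}}

```text
time: 12.67
position: [0.5028, 0.0193, 0.1113]
tool_rot: [-0.177, 0.984, 0.0, 0.0]
ft_force: [0.5, -0.1, -1.9]
grip_width: 0.0135
grip_force: 40.0
```

Run:
```python
from ring import *
o=robot.get_obs();print(o['position'],o['tool_rot'],o['ft_force'],o['moment'])
w=shot('wrist','w6'); z=o['position'][2]+.0064; ringlook(w,[.503,.019],z-.021,z+.011)
c=shot('top');P=cloud(c);d=np.linalg.norm(P[...,:2]-[.503,.019],axis=2)
q=P[(d<.06)&(abs(P[...,2]-z+.021)<.004)];print('lidtop',len(q),cv2.minEnclosingCircle((q[:,:2]*1000).astype(np.float32)))
```

```text
[0.50277534 0.01928874 0.11129635] [-1.77238537e-01  9.84167898e-01  2.08636664e-04  8.06491675e-05] [ 0.54143116 -0.05004915 -1.85604214] [ 0.04979584 -0.02393648 -0.01005668]
red [210.9 212.3] 67 [ 0.4957 -0.0226  0.0967]
red [338.3 212. ] 69 [0.47   0.0463 0.0967]
bar 2836 0.1279 ((495.411376953125, 15.64853286743164), (61.806400299072266, 31.911476135253906), 4.702644348144531)
lid 5809 ((500.7716369628906, 18.442502975463867), 45.0297737121582)
lidtop 47 ((474.7088623046875, 25.27999496459961), 34.74387741088867)
```

View pics/w6.png

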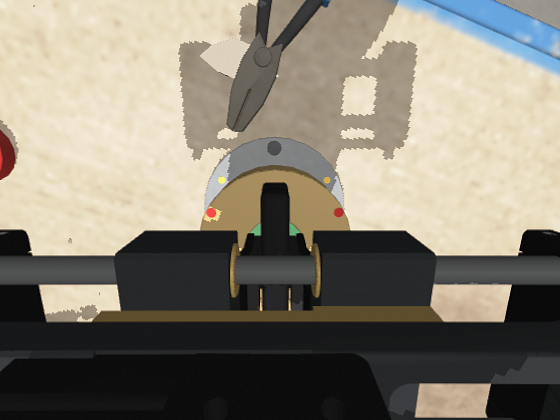

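The view shows red dots at (211,212) and (338,212), just inside the cell's yellow dots at (221,180) and (327,180). That gives ring yaw 20.5° and centre (0.5027, 0.0193), so it's aligned. I'll lower it.

{"op": "send_rows", "data": {"increments": [0, 0, 0, 0, -0.04, -1.5, 0, 0, 0, 0, 0, 0, -1.5, 0, 0, 0, 0, 0, 0, -0.6, 0, 0, 0, 0, 0, 0, -0.2, 0, 0, 0, 0, 0, 0, -0.2, 0, 0, 0, 0, 0, 0, -0.2, 0, 0, 0, 0, 0, 0, 0, 0]}}

```text
time: 13.35
position: [0.5031, 0.0188, 0.0692]
tool_rot: [-0.178, 0.984, -0.0, 0.0]
ft_force: [-1.3, 0.6, -2.0]
grip_width: 0.0138
grip_force: 40.0
```

{"op": "send_rows", "data": {"increments": [0, 0, 0, 0, 0, -0.15, 0, 0, 0, 0, 0, 0, -0.15, 0, 0, 0, 0, 0, 0, -0.1, 0, 0, 0, 0, 0, 0, 0, 0]}}

```text
time: 13.68
position: [0.5028, 0.0185, 0.065]
tool_rot: [-0.178, 0.984, 0.0, -0.0]
ft_force: [0.1, 0.5, -2.0]
grip_width: 0.0134
grip_force: 40.0
```

{"op": "send_rows", "data": {"increments": [0, 0, 0, 0, 0, -0.15, 0, 0, 0, 0, 0, 0, -0.15, 0, 0, 0, 0, 0, 0, -0.15, 0, 0, 0, 0, 0, 0, -0.1, 0, 0, 0, 0, 0, 0, 0, 0]}}

```text
time: 14.1
position: [0.5026, 0.0186, 0.0593]
tool_rot: [-0.178, 0.984, 0.0, -0.0]
ft_force: [-0.4, 0.4, -1.6]
grip_width: 0.0138
grip_force: 40.0
```

{"op": "send_rows", "data": {"increments": [0, 0, 0, 0, 0, -0.05, 0, 0, 0, 0, 0, 0, -0.05, 0, 0, 0, 0, 0, 0, 0, 0]}}

```text
time: 14.35
position: [0.5028, 0.0186, 0.0585]
tool_rot: [-0.178, 0.984, 0.0, -0.0]
ft_force: [-0.5, -0.1, -1.3]
grip_width: 0.0137
grip_force: 40.0
```

{"op": "send_rows", "data": {"increments": [0, 0, 0, 0, 0, -0.05, 0, 0, 0, 0, 0, 0, 0, 0, 0, 0, 0, 0, 0, 0, 0]}}

```text
time: 14.6
position: [0.5028, 0.0186, 0.058]
tool_rot: [-0.178, 0.984, -0.0, 0.0]
ft_force: [0.3, 0.2, -2.0]
grip_width: 0.0138
grip_force: 40.0
```

{"op": "send_rows", "data": {"increments": [0, 0, 0, 0, 0, -0.04, 0, 0, 0, 0, 0, 0, 0, 0, 0, 0, 0, 0, 0, 0, 0]}}

```text
time: 14.85
position: [0.5028, 0.0186, 0.0576]
tool_rot: [-0.178, 0.984, -0.0, -0.0]
ft_force: [-1.4, 0.2, -2.1]
grip_width: 0.0133
grip_force: 40.0
```

{"op": "send_rows", "data": {"increments": [0, 0, 0, 0, 0, 0, 0.25, 0, 0, 0, 0, 0, 0, 0.25, 0, 0, 0, 0, 0, 0, 0.25, 0, 0, 0, 0, 0, 0, 0.25]}}

```text
time: 15.18
position: [0.503, 0.0185, 0.0579]
tool_rot: [-0.178, 0.984, -0.0, 0.0]
ft_force: [0.1, -0.8, 0.5]
grip_width: 0.0214
grip_force: 0.0
```

```bash
cat > st.py <<'E'
from h import *
from scipy.spatial.transform import Rotation as Ro
F=[];M=[]
for i in range(3):
    o=robot.get_obs();F.append(o['ft_force']);M.append(o['moment']);w=robot.camera('wrist')
R=Ro.from_quat(o['tool_rot']).as_matrix()
print('t',o['time'],'p',o['position'].round(4),'yaw',np.degrees(np.arctan2(-R[0,1],R[1,1])).round(2),'F',np.mean(F,0).round(2),'M',np.mean(M,0).round(3),'q6',o['q'][5].round(3),'gw',round(o['grip_width'],4))
print('Mz',[round(m[2],3) for m in M],'Fz',[round(f[2],2) for f in F])
E
python3 - <<'E'
import st
from ring import *
ringlook(shot('wrist'),[.503,.019],.043,.075)
E
```

```text
t 15.2833 p [0.5029 0.0185 0.0578] yaw 20.47 F [-0.04 -0.31  0.27] M [ 0.073  0.004 -0.025] q6 -2.114 gw 0.0219
Mz [np.float64(-0.024), np.float64(-0.045), np.float64(-0.006)] Fz [np.float64(0.5), np.float64(0.35), np.float64(-0.05)]
red [211.1 211.9] 67 [ 0.4957 -0.0233  0.043 ]
red [338.5 211.8] 68 [0.4699 0.0455 0.043 ]
bar 2866 0.0741 ((495.4710998535156, 14.530198097229004), (39.27352523803711, 61.01266098022461), 88.08097076416016)
lid 6651 ((502.3463439941406, 18.348588943481445), 45.66657638549805)
```

{"op": "send_rows", "data": {"increments": [0, 0, 0, 0, 0, 0, 0, 0, 0, 0, 0, 0, 0, 0, 0, 0, 0, 0, 0, 0, 0, 0, 0, 0, 0, 0, 0, 0, 0, 0, 0, 0, 0, 0, 0, 0, 0, 0, 0, 0, 0, 0, 0, 0, -0.05, 0, 0, 0, 0, 0, 0, -0.05, 0, 0, 0, 0, 0, 0, -0.05, 0, 0, 0, 0, 0, 0, -0.05, 0, 0, 0, 0, 0, 0, -0.05, 0, 0, 0, 0, 0, 0, 0, 0, 0, 0, 0]}}

```text
time: 16.38
position: [0.5028, 0.0186, 0.0577]
tool_rot: [-0.053, 0.999, 0.0, 0.0]
ft_force: [-0.6, -1.1, -0.0]
grip_width: 0.0141
grip_force: 40.0
```

```bash
python3 st.py
```

```text
t 16.4833 p [0.5028 0.0186 0.0577] yaw 6.21 F [-0.43 -0.55  0.25] M [ 0.053  0.02  -0.028] q6 -1.865 gw 0.0138
Mz [np.float64(-0.083), np.float64(0.01), np.float64(-0.011)] Fz [np.float64(-0.02), np.float64(0.17), np.float64(0.6)]
```

{"op": "send_rows", "data": {"increments": [0, 0, -0.05, 0, 0, 0, 0, 0, 0, -0.05, 0, 0, 0, 0, 0, 0, -0.05, 0, 0, 0, 0, 0, 0, 0, 0, 0, 0, 0]}}

```text
time: 16.87
position: [0.5028, 0.0185, 0.0577]
tool_rot: [0.021, 1.0, -0.0, 0.0]
ft_force: [-0.2, -0.2, 0.3]
grip_width: 0.0138
grip_force: 40.0
```

```bash
python3 st.py
```

```text
t 16.9667 p [0.5028 0.0186 0.0576] yaw -2.36 F [ 0.19 -0.42  0.06] M [ 0.037 -0.004 -0.006] q6 -1.715 gw 0.0137
Mz [np.float64(-0.012), np.float64(0.011), np.float64(-0.016)] Fz [np.float64(0.35), np.float64(-0.3), np.float64(0.15)]
```

{"op": "send_rows", "data": {"increments": [0, 0, -0.05, 0, 0, 0, 0, 0, 0, -0.05, 0, 0, 0, 0, 0, 0, 0, 0, 0, 0, 0]}}

```text
time: 17.27
position: [0.5028, 0.0186, 0.0577]
tool_rot: [0.071, 0.997, -0.0, 0.0]
ft_force: [-0.6, 0.1, 0.8]
grip_width: 0.0136
grip_force: 40.0
```

```bash
python3 st.py
```

```text
t 17.3667 p [0.5028 0.0186 0.0576] yaw -8.08 F [-0.24  0.21  0.29] M [0.029 0.005 0.004] q6 -1.615 gw 0.0136
Mz [np.float64(0.011), np.float64(-0.019), np.float64(0.022)] Fz [np.float64(0.79), np.float64(-0.22), np.float64(0.29)]
```

{"op": "send_rows", "data": {"increments": [0, 0, -0.05, 0, 0, 0, 0, 0, 0, -0.05, 0, 0, 0, 0, 0, 0, 0, 0, 0, 0, 0]}}

```text
time: 17.67
position: [0.5028, 0.0186, 0.0577]
tool_rot: [0.121, 0.993, -0.0, -0.0]
ft_force: [0.3, -0.0, 0.8]
grip_width: 0.0135
grip_force: 40.0
```

```bash
python3 st.py
```

```text
t 17.7667 p [0.5028 0.0185 0.0577] yaw -13.8 F [ 0.17 -0.19  0.82] M [-0.003 -0.007 -0.039] q6 -1.515 gw 0.0137
Mz [np.float64(0.005), np.float64(-0.095), np.float64(-0.027)] Fz [np.float64(0.8), np.float64(0.89), np.float64(0.78)]
```

{"op": "send_rows", "data": {"increments": [0, 0, -0.05, 0, 0, 0, 0, 0, 0, -0.03, 0, 0, 0, 0, 0, 0, 0, 0, 0, 0, 0]}}

```text
time: 18.07
position: [0.5028, 0.0186, 0.0577]
tool_rot: [0.16, 0.987, -0.0, 0.0]
ft_force: [-0.6, 0.7, -1.3]
grip_width: 0.0138
grip_force: 40.0
```

```bash
python3 st.py
```

```text
t 18.1667 p [0.5028 0.0186 0.0577] yaw -18.41 F [-0.08  0.52 -0.16] M [ 0.005  0.008 -0.04 ] q6 -1.435 gw 0.0135
Mz [np.float64(-0.055), np.float64(-0.025), np.float64(-0.041)] Fz [np.float64(-1.29), np.float64(0.47), np.float64(0.34)]
```

{"op": "send_rows", "data": {"increments": [0, 0, -0.05, 0, 0, 0, 0, 0, 0, -0.03, 0, 0, 0, 0, 0, 0, 0, 0, 0, 0, 0]}}

```text
time: 18.47
position: [0.5028, 0.0186, 0.0576]
tool_rot: [0.2, 0.98, -0.0, 0.0]
ft_force: [-0.5, -0.6, -0.2]
grip_width: 0.0138
grip_force: 40.0
```

```bash
python3 st.py
```

```text
t 18.5667 p [0.5028 0.0186 0.0576] yaw -23.01 F [-0.06  0.03  0.3 ] M [ 0.    -0.017 -0.025] q6 -1.355 gw 0.0135
Mz [np.float64(-0.008), np.float64(-0.041), np.float64(-0.026)] Fz [np.float64(-0.23), np.float64(0.5), np.float64(0.64)]
```

{"op": "send_rows", "data": {"increments": [0, 0, -0.03, 0, 0, 0, 0, 0, 0, -0.03, 0, 0, 0, 0, 0, 0, 0, 0, 0, 0, 0]}}

```text
time: 18.87
position: [0.5028, 0.0185, 0.0576]
tool_rot: [0.229, 0.973, -0.0, 0.0]
ft_force: [0.4, 0.1, 0.2]
grip_width: 0.0138
grip_force: 40.0
```

```bash
python3 st.py
```

```text
t 18.9667 p [0.5028 0.0185 0.0577] yaw -26.45 F [0.26 0.41 0.51] M [-0.005 -0.003 -0.04 ] q6 -1.295 gw 0.0134
Mz [np.float64(-0.069), np.float64(-0.023), np.float64(-0.026)] Fz [np.float64(0.19), np.float64(0.77), np.float64(0.56)]
```

{"op": "send_rows", "data": {"increments": [0, 0, -0.03, 0, 0, 0, 0, 0, 0, -0.03, 0, 0, 0, 0, 0, 0, 0, 0, 0, 0, 0]}}

```text
time: 19.27
position: [0.5028, 0.0186, 0.0577]
tool_rot: [0.258, 0.966, -0.0, 0.0]
ft_force: [-0.2, 0.3, 0.3]
grip_width: 0.0134
grip_force: 40.0
```

```bash
python3 st.py
```

```text
t 19.3667 p [0.5028 0.0186 0.0576] yaw -29.89 F [0.14 0.33 0.4 ] M [-0.03  -0.001 -0.046] q6 -1.235 gw 0.0137
Mz [np.float64(0.003), np.float64(-0.076), np.float64(-0.064)] Fz [np.float64(0.35), np.float64(0.6), np.float64(0.26)]
```

{"op": "send_rows", "data": {"increments": [0, 0, -0.03, 0, 0, 0, 0, 0, 0, -0.02, 0, 0, 0, 0, 0, 0, 0, 0, 0, 0, 0]}}

```text
time: 19.67
position: [0.5028, 0.0186, 0.0576]
tool_rot: [0.282, 0.959, -0.0, 0.0]
ft_force: [-0.0, 0.2, 0.7]
grip_width: 0.0134
grip_force: 40.0
```

```bash
python3 st.py
```

```text
t 19.7667 p [0.5028 0.0186 0.0577] yaw -32.78 F [ 0.13  0.23 -0.29] M [-0.019  0.003 -0.02 ] q6 -1.184 gw 0.0133
Mz [np.float64(-0.031), np.float64(-0.021), np.float64(-0.009)] Fz [np.float64(0.67), np.float64(-0.88), np.float64(-0.66)]
```

{"op": "send_rows", "data": {"increments": [0, 0, -0.03, 0, 0, 0, 0, 0, 0, -0.02, 0, 0, 0, 0, 0, 0, 0, 0, 0, 0, 0]}}

```text
time: 20.07
position: [0.5028, 0.0186, 0.0576]
tool_rot: [0.306, 0.952, 0.0, -0.0]
ft_force: [-0.4, -0.5, 0.5]
grip_width: 0.0136
grip_force: 40.0
```

```bash
python3 st.py
```

```text
t 20.1667 p [0.5028 0.0186 0.0577] yaw -35.66 F [-0.05 -0.11 -0.42] M [ 0.004 -0.017  0.004] q6 -1.134 gw 0.0135
Mz [np.float64(0.052), np.float64(-0.008), np.float64(-0.032)] Fz [np.float64(0.53), np.float64(-1.01), np.float64(-0.78)]
```

{"op": "send_rows", "data": {"increments": [0, 0, -0.03, 0, 0, 0, 0, 0, 0, -0.02, 0, 0, 0, 0, 0, 0, 0, 0, 0, 0, 0]}}

```text
time: 20.47
position: [0.5028, 0.0186, 0.0576]
tool_rot: [0.33, 0.944, -0.0, -0.0]
ft_force: [-0.6, -0.1, 0.1]
grip_width: 0.014
grip_force: 40.0
```

```bash
python3 st.py
```

```text
t 20.5667 p [0.5028 0.0186 0.0577] yaw -38.52 F [-0.09  0.55  0.53] M [-0.036  0.009  0.018] q6 -1.084 gw 0.0138
Mz [np.float64(-0.009), np.float64(0.004), np.float64(0.06)] Fz [np.float64(0.1), np.float64(0.88), np.float64(0.61)]
```

{"op": "send_rows", "data": {"increments": [0, 0, -0.02, 0, 0, 0, 0, 0, 0, -0.02, 0, 0, 0, 0, 0, 0, 0, 0, 0, 0, 0]}}

```text
time: 20.87
position: [0.5028, 0.0186, 0.0577]
tool_rot: [0.349, 0.937, -0.0, -0.0]
ft_force: [-0.9, -0.3, -0.5]
grip_width: 0.0136
grip_force: 40.0
```

```bash
sed -i 's/range(3)/range(6)/' st.py; python3 st.py
```

```text
t 21.1167 p [0.5028 0.0186 0.0576] yaw -40.84 F [-0.42 -0.23 -0.11] M [-0.004 -0.018 -0.015] q6 -1.044 gw 0.0136
Mz [np.float64(0.033), np.float64(-0.078), np.float64(-0.016), np.float64(-0.013), np.float64(-0.021), np.float64(0.004)] Fz [np.float64(-0.5), np.float64(-0.3), np.float64(-0.45), np.float64(0.18), np.float64(0.39), np.float64(0.05)]
```

{"op": "send_rows", "data": {"increments": [0, 0, -0.02, 0, 0, 0, 0, 0, 0, -0.02, 0, 0, 0, 0, 0, 0, 0, 0, 0, 0, 0]}}

```text
time: 21.42
position: [0.5028, 0.0186, 0.0577]
tool_rot: [0.368, 0.93, -0.0, 0.0]
ft_force: [-0.4, -0.2, 0.1]
grip_width: 0.0135
grip_force: 40.0
```

```bash
python3 st.py
```

```text
t 21.6667 p [0.5028 0.0186 0.0576] yaw -43.14 F [0.03 0.04 0.25] M [ 0.018  0.016 -0.024] q6 -1.004 gw 0.0138
Mz [np.float64(-0.021), np.float64(0.006), np.float64(-0.063), np.float64(-0.028), np.float64(-0.02), np.float64(-0.019)] Fz [np.float64(0.13), np.float64(-0.58), np.float64(1.31), np.float64(-0.32), np.float64(0.41), np.float64(0.56)]
```

{"op": "send_rows", "data": {"increments": [0, 0, -0.02, 0, 0, 0, 0, 0, 0, -0.02, 0, 0, 0, 0, 0, 0, 0, 0, 0, 0, 0]}}

```text
time: 21.97
position: [0.5028, 0.0186, 0.0576]
tool_rot: [0.387, 0.922, -0.0, 0.0]
ft_force: [-0.3, 0.0, 0.2]
grip_width: 0.0136
grip_force: 40.0
```

```bash
python3 st.py; python3 -c "
from ring import *
ringlook(shot('wrist'),[.503,.019],.043,.075)"
```

```text
t 22.2167 p [0.5028 0.0185 0.0576] yaw -45.42 F [ 0.2  -0.43 -0.47] M [-0.004 -0.034  0.039] q6 -0.964 gw 0.0136
Mz [np.float64(0.014), np.float64(0.065), np.float64(0.108), np.float64(0.025), np.float64(0.042), np.float64(-0.017)] Fz [np.float64(0.15), np.float64(-1.08), np.float64(-0.58), np.float64(0.23), np.float64(-0.24), np.float64(-1.32)]
red [210.9 212.1] 69 [0.4617 0.0082 0.043 ]
red [338.4 212. ] 68 [0.514  0.0598 0.043 ]
bar 2824 0.074 ((496.4166259765625, 24.012535095214844), (31.614572525024414, 61.516212463378906), 28.086315155029297)
lid 5840 ((501.2020568847656, 20.173152923583984), 45.114501953125)
```

{"op": "send_rows", "data": {"increments": [0, 0, -0.02, 0, 0, 0, 0, 0, 0, -0.02, 0, 0, 0, 0, 0, 0, 0, 0, 0, 0, 0]}}

```text
time: 22.57
position: [0.5028, 0.0186, 0.0576]
tool_rot: [0.405, 0.914, -0.0, -0.0]
ft_force: [0.4, -0.6, -2.5]
grip_width: 0.0133
grip_force: 40.0
```

```bash
python3 st.py
```

```text
t 22.8167 p [0.5028 0.0186 0.0576] yaw -47.72 F [ 0.57 -0.16 -2.03] M [-0.018 -0.068  0.117] q6 -0.924 gw 0.0138
Mz [np.float64(0.154), np.float64(0.15), np.float64(0.109), np.float64(0.109), np.float64(0.104), np.float64(0.077)] Fz [np.float64(-2.47), np.float64(-1.72), np.float64(-1.98), np.float64(-1.94), np.float64(-1.94), np.float64(-2.11)]
```

{"op": "send_rows", "data": {"increments": [0, 0, -0.02, 0, 0, 0, 0, 0, 0, -0.02, 0, 0, 0, 0, 0, 0, 0, 0, 0, 0, 0]}}

```text
time: 23.12
position: [0.5027, 0.0186, 0.0575]
tool_rot: [0.423, 0.906, -0.0, -0.0]
ft_force: [1.0, -0.3, -4.5]
grip_width: 0.0138
grip_force: 40.0
```

```bash
python3 st.py
```

```text
t 23.3667 p [0.5027 0.0186 0.0575] yaw -50.01 F [ 0.6  -0.12 -4.45] M [-0.017 -0.16   0.206] q6 -0.884 gw 0.0138
Mz [np.float64(0.214), np.float64(0.205), np.float64(0.221), np.float64(0.179), np.float64(0.225), np.float64(0.19)] Fz [np.float64(-4.49), np.float64(-3.67), np.float64(-4.29), np.float64(-4.18), np.float64(-5.16), np.float64(-4.91)]
```

{"op": "send_rows", "data": {"increments": [0, 0, -0.02, 0, 0, 0, 0, 0, 0, 0, 0, 0, 0, 0, 0, 0, 0, 0, 0, 0, 0]}}

```text
time: 23.67
position: [0.5027, 0.0186, 0.0575]
tool_rot: [0.432, 0.902, -0.0, -0.0]
ft_force: [1.3, 0.9, -6.2]
grip_width: 0.0134
grip_force: 40.1
```

```bash
python3 st.py
```

```text
t 23.9167 p [0.5027 0.0186 0.0575] yaw -51.16 F [ 0.95  0.22 -6.99] M [-0.02  -0.167  0.28 ] q6 -0.864 gw 0.0139
Mz [np.float64(0.293), np.float64(0.268), np.float64(0.336), np.float64(0.265), np.float64(0.231), np.float64(0.286)] Fz [np.float64(-6.22), np.float64(-6.67), np.float64(-6.93), np.float64(-7.44), np.float64(-6.84), np.float64(-7.83)]
```

{"op": "send_rows", "data": {"increments": [0, 0, 0, 0, 0, 0, 0.2, 0, 0, 0, 0, 0, 0, 0.3, 0, 0, 0, 0, 0, 0, 0.4, 0, 0, 0, 0, 0, 0, 0.4, 0, 0, 0, 0, 0, 0, 0.4, 0, 0, 0, 0, 0, 1.0, 0.4, 0, 0, 0, 0, 0, 2.5, 0.4, 0, 0, 0, 0, 0, 3.5, 0.4, 0, 0, 0, 0, 0, 3.5, 0.4, 0, 0, 0, 0, 0, 2.5, 0.4, 0, 0, 0, 0, 0, 0, 0.4, 0, 0, 0, 0, 0, 0, 0.4, 0, 0, 0, 0, 0, 0, 0.4]}}

```text
time: 25.05
position: [0.5021, 0.0187, 0.1877]
tool_rot: [0.432, 0.902, -0.0, -0.0]
ft_force: [-0.1, 0.2, 0.6]
grip_width: 0.035
grip_force: 0.0
```

```bash
python3 st.py; python3 -c "
from ring import *
ringlook(shot('wrist','w7'),[.503,.019],.043,.075)"
```

```text
t 25.3 p [0.502  0.0187 0.1864] yaw -51.16 F [ 0.01 -0.05  0.17] M [-0.038 -0.005 -0.016] q6 -0.864 gw 0.0351
Mz [np.float64(-0.013), np.float64(-0.018), np.float64(-0.03), np.float64(-0.012), np.float64(0.005), np.float64(-0.029)] Fz [np.float64(0.61), np.float64(-0.38), np.float64(-0.63), np.float64(0.41), np.float64(0.55), np.float64(0.46)]
red [238.1 179.1] 22 [0.4607 0.0122 0.043 ]
red [312.1 178.1] 22 [0.5171 0.0589 0.043 ]
bar 1241 0.0737 ((501.93463134765625, 18.78321647644043), (13.548105239868164, 77.34458923339844), 39.183536529541016)
lid 4672 ((502.29766845703125, 18.918617248535156), 45.8370361328125)
```

View pics/w7.png

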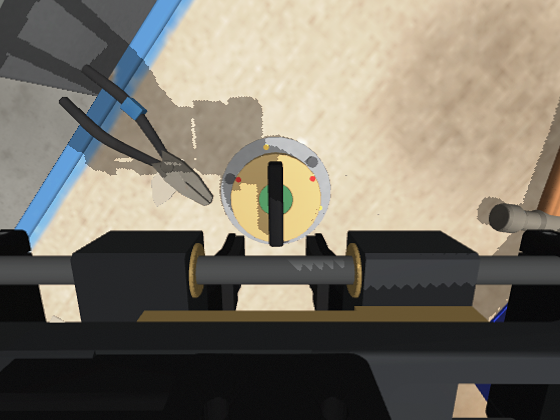

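The ring stayed put after release: yaw about -50.5°, centred and level. The jaws are clear, so I'm handing in.

```bash
python3 -c "
from rig import robot
print(robot.hand_in())"
```

```text
the job is handed in; nothing more can be done
None
```

I seated the glass flat in the cell, turned the ring about 1.25 rad clockwise to a clamp of roughly 10–13 N (estimated from the turning moment, not measured), let go of everything without knowingly touching the tools, and handed in at about 25 s; no verdict was returned.

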